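Put the quilting templates back in their lipped tray

TASK

Take the pile of four quilting templates out of the grey cradle and set it down on the dark wooden block, let go, and take it again over its narrow width. Then tilt the pile into the white tray, one end first under the red lip, and lay it down so that all four lie flat and fully home on the tray's floor, in the same order. Keep the four together as one pile all the way, and leave the spool, bobbin and seam ripper where they are.

Things in the scene. Friction and masses are not known exactly. Their poses are not given: they have to be found in the camera images.
- template1: Acrylic quilting template, blue (bottom) of the pile of four: a loose flat plate 66 (own x) x 50 (own y) x 6 (z) mm, 24 g nominal; origin at the centre of its underside. The four start stacked squarely, making a pile 66 x 50 x 24 mm; all are the same size, and a black cross is printed on each top.
- template2: Acrylic quilting template, yellow (second) of the pile of four: a loose flat plate 66 (own x) x 50 (own y) x 6 (z) mm, 24 g nominal; origin at the centre of its underside. The four start stacked squarely, making a pile 66 x 50 x 24 mm; all are the same size, and a black cross is printed on each top.
- template3: Acrylic quilting template, red (third) of the pile of four: a loose flat plate 66 (own x) x 50 (own y) x 6 (z) mm, 24 g nominal; origin at the centre of its underside. The four start stacked squarely, making a pile 66 x 50 x 24 mm; all are the same size, and a black cross is printed on each top.
- template4: Acrylic quilting template, green (top) of the pile of four: a loose flat plate 66 (own x) x 50 (own y) x 6 (z) mm, 24 g nominal; origin at the centre of its underside. The four start stacked squarely, making a pile 66 x 50 x 24 mm; all are the same size, and a black cross is printed on each top.
- cradle: Fixed grey cradle holding the pile at the start, x along x, pile centred. Origin: centre of underside, on the bench. Floor 20 mm above bench, 46 (x) x 66 (y) mm. 5 mm walls on both y sides, 56 mm apart inside, 46 mm long, tops 46 mm above bench (2 mm over the pile), so only the 66 mm length can be gripped: both x ends are open and the pile overhangs the floor 10 mm there.
- block: Fixed dark wooden setting block, 44 (x) x 30 (y) x 20 (z) mm, on the bench; origin at the centre of its underside. A pile centred on it with axes parallel overhangs 11 mm at each x end and 10 mm at each y side, so it can be gripped either way with fingertips reaching below it.
- tray: Fixed white storage tray. Origin: centre of underside, on the bench, below the centre of its inside. Inside 71 (x) x 54 (y) mm, floor 20 mm above bench; templates lie x along x. Red-lipped wall at -x, low wall at +x; the 64 mm gap between lip and low wall is less than a template's 66 mm, so the pile goes in tilted, -x end first under the lip, then is laid down.
- tray_lip (a point): Middle of the red lip's lower inner edge on the tray: at tray x = -28.5, y = 0, z = 50 mm; axes as the tray's. The lip, 64 mm wide and 6 mm thick (top 56 mm above bench), overhangs the inside by 7 mm from a 6 mm thick wall whose inner face is at x = -35.5 mm.
- tray_low (a point): Middle of the low wall's upper inner edge: at tray x = +35.5, y = 0, z = 30 mm; axes as the tray's. The wall is 5 mm thick and 64 mm wide.
- tray_gap (a point): Finger openings: this point is at tray x = +4.5, y = 0, z = 20 mm. Side walls (5 mm thick, inner faces y = +-27 mm) stand only from x = -35.5 to -20 (tops 50 mm above bench) and from x = +29 to +35.5 (tops 30 mm). Between, both sides are open down to the bench and the floor is just 42 mm wide (y), so fingers holding the pile's 50 mm width pass beside it.
- spool: Bystander: navy thread spool standing upright, 60 mm across, 108 mm tall; origin at the centre of its underside.
- bobbin: Bystander: small metal bobbin with white thread, 21 mm across, 11.5 mm tall, lying flat; origin at the centre of its underside.
- ripper: Bystander: seam ripper with cream handle, lying along its x, 10 mm high, 11 mm wide, reaching from x = -73 mm to +48 mm of its origin.
Mind the look-alikes: they are no part of the job. Of the things that look like the template4, the larger one is meant. Of the things that look like the block, the larger one is meant.

How it is judged:
By the outcome, as a careful person would: the job done as asked, in the order asked, and still so for the second after the job is handed in, with the robot touching nothing.
It also fails if it takes over 61 s, if anything falls off the work surface, if the arm or the gripper's body presses on something with over 40 N, if the wrist force passes 120 N, or if a joint passes its speed limit or range.

ROBOT

A 6-joint arm with a two-finger parallel gripper is mounted at the origin on the work surface. World frame = base frame: x ahead of the robot, y to its left, z up, the work surface at z = 0. Lengths are in m, angles in rad, forces in N, time in s.
With the tool pointing down it reaches from about 0.275 to 0.825 m from the base axis. Payload 5.2 kg.
Tool frame: the origin (TCP) lies between the finger pads; the fingertips stand 19 mm ahead of it and the grasp point (between the pads) is the TCP (ctrl.finger_overhang is the distance from the TCP to the fingertips, in m); z points along the fingers, y is the line along which they close (so a half turn about z gives the same grasp; the last joint's range is limited). The gripper opens to 93 mm and grips with 3 to 60 N. Pads are 15 mm wide; open, the fingers measure 128 mm over their backs; the gripper's body (75 mm by 188 mm) begins 65 mm behind the grasp point.
Start: joints at [1.139, 0.259, 1.535, -0, 1.348, -0.203], TCP at [0.125, 0.536, 0.238] pointing down, gripper open.
Joint ranges: [-3.14, 3.14], [-0.91, 2.08], [0.19, 2.58], [-1.22, 4.36], [0.22, 2.71], [-3.12, 3.12]. Speed limits (rad/s): [2.57, 2.57, 3.14, 3.14, 3.14, 3.14].

INTERFACE

Orientations are given as a unit quaternion [w, x, y, z].
In Python, from cell import ctrl gives the robot as it stands.
- The arm moves only by the tool drive_tool, never from a script. Its argument "motion" is one flat list of numbers, 4 for each row, row after row: the shift along the world's x, y, z in cm, then the turn about the world's z in rad. A call has 1 to 10 rows; each row shifts and turns the commanded pose from where the row before left it; what a row does not reach is not made up. A row lasts 1/10 s, in which the tool goes at most 50 mm and 8.59 degrees, less where a joint would pass 70% of its speed; a pose out of reach is approached as far as the arm can. A call is refused whole if a number of a shift passes 5 or a number of a turn 0.15, either way. A call with a gripper value outside its range is refused whole. "gripper" is the closure, from 0 (fully open) to 1 (shut), set as the call begins (left out, the last holds). The fingers move at their own pace and stop on an object; "squeeze" is the grip in N (left out, the last holds). Time passes only in rows, so rows that do not move let the fingers close. It gives the time, the measured TCP pose, the force, the opening and the grip force at its end, in the units of the state.
- ctrl.sense(): the state, without advancing time (a new reading comes with each control period).
- ctrl.grab_frame(name): name is "scene" or "top" or "wrist"; returns a dict with "color" (480x640x3 uint8, red, green, blue), "depth" (480x640 float32, m along the optical axis (not along the pixel's ray), 0 where there is no reading), "vertical_fov" (degrees; the focal length in pixels is half the picture's height over the tangent of half this angle, whatever the lens; pixels are square), "cx", "cy" (the principal point, pixels), "T" (4x4, takes a point from camera to world coordinates). Camera axes: x right, y down, z forward; pixel columns grow to the right and rows downward; lengths in m; the calibration is good to about 2 mm. The wrist camera is an equidistant fisheye: a pixel r from the principal point sees the ray r / f radians off the axis. A picture is of the moment at which its call begins.
- ctrl.sign_off(): hands the job in; it is judged then, once.
The state is a dict: "time_s": time; "joints": joint angles; "qvel": joint speeds; "tau": joint torques, N m; "ee_pos": TCP position; "orientation": TCP orientation; "contact_force": force on the tool from outside, world axes, zero at the start; "torque": the same for the moment, N m; "grip_width": opening from 0.0 (shut) to 1.0 (fully open); "grip_force": force on a finger pad.
Only numpy, scipy, OpenCV 4.12 (cv2) and the standard library are available. Lean on these libraries where they do the work, as an engineer would, in place of code of your own. Each camera call takes 0.05 s, during which the arm holds its last target. There are 200 camera calls.

## Working session

There is one attempt and no reset: what is moved stays moved. The work goes in short steps, Python scripts to look and compute and a tool call to move; the robot and the scene stay as the last step left them, time stands still between calls to the robot, and variables do not carry over. Pictures are saved under pics/ and viewed, at most 10 in all, crops included, and the job is handed in when it is done.

Besides the shell and the picture viewer there is one more tool, called after ">>>" as name(argument=value, ...), one argument or row to a line, values as JSON. drive_tool: Moves the arm, as the interface text tells. Its arguments: {"type":"object","properties":{"motion":{"type":"array","items":{"type":"number"}},"gripper":{"type":"number"},"squeeze":{"type":"number"}},"required":["motion"]}

```bash
mkdir -p pics; ls; cat > h.py <<'E'
import numpy as np, cv2
from cell import ctrl
def shot(n,tag):
    f=ctrl.grab_frame(n); np.savez(f'pics/{tag}.npz',**f); cv2.imwrite(f'pics/{tag}.png',f['color'][:,:,::-1]); return f
def load(tag): return dict(np.load(f'pics/{tag}.npz'))
def ray(f,u,v):
    F=240/np.tan(np.radians(float(f['vertical_fov']))/2)
    d=np.array([(u-f['cx'])/F,(v-f['cy'])/F,1.0]); return f['T'][:3,:3]@d, f['T'][:3,3]
def onz(f,u,v,z):
    d,o=ray(f,u,v); return o+d*(z-o[2])/d[2]
def dep(f,u,v):
    d,o=ray(f,u,v); return o+d*float(f['depth'][int(round(v)),int(round(u))])
E
python3 - <<'E'
from h import *
for n in('top','scene'):
    f=shot(n,n+'0'); print(n,f['vertical_fov'],f['cx'],f['cy'],f['T'].round(3).tolist())
s=ctrl.sense(); print(s['time_s'],s['ee_pos'],s['orientation'],s['grip_width'])
E
```

```text
pics
top 45.15915622163635 320.25210157918536 235.36886842325356 [[0.008, -0.978, 0.208, 0.398], [-1.0, -0.007, 0.008, 0.028], [-0.006, -0.208, -0.978, 1.094], [0.0, 0.0, 0.0, 1.0]]
scene 57.511942153229235 328.9097369806795 235.25723542348345 [[0.623, 0.41, -0.666, 1.095], [0.782, -0.336, 0.525, -0.359], [-0.009, -0.848, -0.53, 0.442], [0.0, 0.0, 0.0, 1.0]]
0.1 [0.12453043 0.53526113 0.23692474] [-2.28280231e-04  1.14124704e-01  9.93466113e-01 -7.63542554e-04] 1.001653136844386
```

View pics/top0.png

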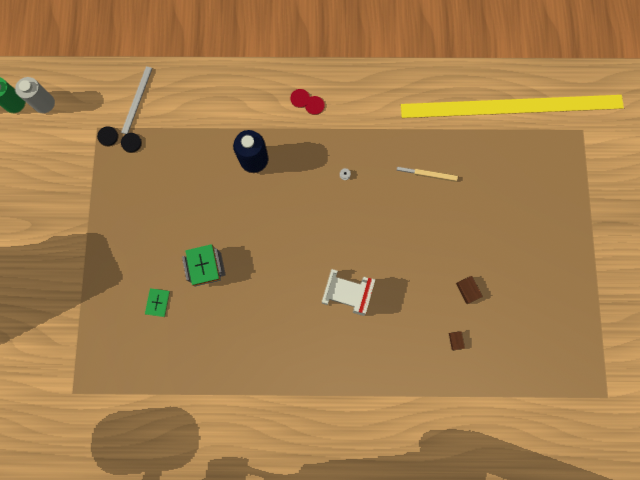

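View pics/scene0.png

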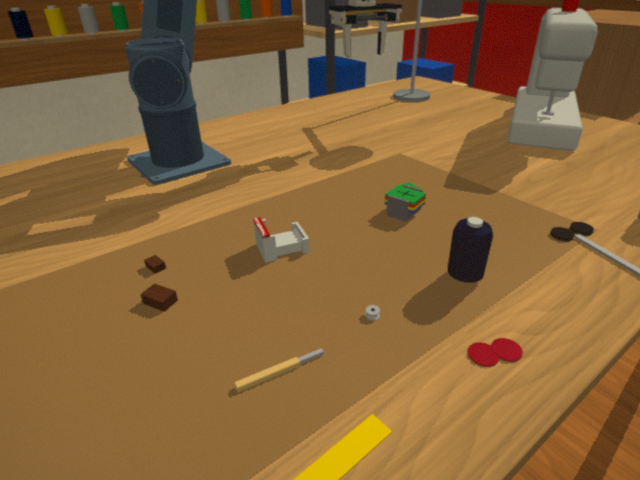

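Top view: the candidates for the pile are the big green at (202,265) and the small loose green at (157,303). For the block they are the larger brown at (469,290) and the smaller at (457,340). The larger of each is meant. The tray is at (350,292) with its lip toward the right, the spool at (250,150), the bobbin at (345,174) and the ripper at (430,174).

```bash
python3 - <<'E'
from h import *
f=load('top0'); hsv=cv2.cvtColor(f['color'],cv2.COLOR_RGB2HSV)
def rect(name,lo,hi,box,z):
    m=cv2.inRange(hsv,np.array(lo),np.array(hi)); k=np.zeros_like(m); x0,y0,x1,y1=box; k[y0:y1,x0:x1]=m[y0:y1,x0:x1]
    k=cv2.morphologyEx(k,cv2.MORPH_CLOSE,np.ones((5,5)))
    c=max(cv2.findContours(k,0,1)[0],key=cv2.contourArea).reshape(-1,2)
    p=np.array([onz(f,u,v,z)[:2] for u,v in c])*1000
    r=cv2.minAreaRect(p.astype(np.float32)); b=cv2.boxPoints(r); e=b[1]-b[0],b[2]-b[1]
    L=max(e,key=np.linalg.norm)
    print(name,np.round(r[0],1),np.round(sorted(r[1]),1),'long axis deg',round(np.degrees(np.arctan2(L[1],L[0]))%180,1),'depth z',dep(f,*c.mean(0))[2].round(4)); return b
rect('pile',(45,100,60),(80,255,255),(175,235,235,295),.044)
rect('decoy',(45,100,60),(80,255,255),(140,285,175,320),.0)
rect('block',(0,60,0),(14,255,90),(450,270,490,308),.02)
rect('blk2',(0,60,0),(14,255,90),(445,328,470,355),.012)
rect('lip',(0,150,120),(8,255,255),(350,270,385,320),.056)
rect('lip2',(172,150,120),(180,255,255),(350,270,385,320),.056)
rect('white',(0,0,150),(180,60,255),(315,260,352,315),.03)
for n,u,v in(('spool',247,141),('bobbin',345,174)): print(n,dep(f,u,v).round(4))
c=f['color']; s=np.hstack([cv2.resize(c[y0:y0+60,x0:x0+60],(260,390) if 0 else (265,265),interpolation=cv2.INTER_CUBIC) for x0,y0 in((172,235),(320,262),(440,270))])
cv2.imwrite('pics/crop1.png',s[:,:,::-1])
E
```

```text
pile [565.9 255.1] [51.6 66.8] long axis deg 14.1 depth z 0.0415
decoy [499.1 345.4] [38.1 49.9] long axis deg 172.4 depth z 0.0063
block [ 525.5 -240.9] [32.3 43.4] long axis deg 24.6 depth z 0.0214
blk2 [ 432.7 -215.3] [22.6 30.3] long axis deg 9.1 depth z 0.0148
lip [510.3 -44.7] [ 5.7 63.5] long axis deg 163.7 depth z 0.0542Traceback (most recent call last):
  File "<stdin>", line 16, in <module>
  File "<stdin>", line 6, in rect
ValueError: max() iterable argument is empty
```

```bash
python3 - <<'E'
from h import *
f=load('top0'); hsv=cv2.cvtColor(f['color'],cv2.COLOR_RGB2HSV)
for n,u,v in(('spool',247,141),('bobbin',345,174),('ripper',435,175)): print(n,dep(f,u,v).round(4))
d=f['depth']
# height map points over tray
P=np.array([np.r_[dep(f,u,v),u,v] for v in range(262,322) for u in range(315,382)])
col=np.array([f['color'][int(v),int(u)] for u,v in P[:,3:]]).astype(int); w=(col.min(1)>110)
a=np.radians(163.7-90-180); ex=-np.array([np.cos(a),np.sin(a)]); ex=ex if ex[1]>0 else -ex; ey=np.array([-ex[1],ex[0]])
lip=np.array([.5103,-.0447]); q=P[:,:2]-lip; L=np.c_[q@ex,q@ey]*1000
print('ex',ex,np.degrees(np.arctan2(ex[1],ex[0])))
for x in range(-14,80,3):
    s=w&(abs(L[:,0]-x)<1.5)
    if s.sum(): print(x,s.sum(),'z',(np.percentile(P[s,2],[10,50,90])*1000).round(1),'y',L[s,1].min().round(1),L[s,1].max().round(1))
c=f['color']; s=np.hstack([cv2.resize(c[y0:y0+60,x0:x0+60],(265,265),interpolation=cv2.INTER_CUBIC) for x0,y0 in((172,235),(320,262),(440,270))])
cv2.imwrite('pics/crop1.png',s[:,:,::-1])
E
```

```text
spool [0.7816 0.1699 0.1083]
bobbin [ 0.752  -0.011   0.0106]
ripper [ 0.75   -0.1868  0.0137]
ex [0.28066671 0.95980529] 73.69999999999999
-11 13 z [53.5 55.5 56.4] y -27.1 27.5
-8 61 z [53.7 56.1 58.6] y -41.3 32.0
-5 54 z [54.4 56.  58.1] y -31.2 31.2
-2 1 z [58.8 58.8 58.8] y -28.4 -28.4
1 12 z [16.  19.6 21.6] y -26.0 22.4
4 51 z [18.6 20.6 48.5] y -40.3 31.4
7 62 z [17.9 20.9 49. ] y -32.2 31.7
10 61 z [17.6 20.1 50.6] y -33.5 31.4
13 40 z [17.8 20.3 23.7] y -36.0 24.0
16 37 z [17.5 20.  22.4] y -19.8 21.0
19 39 z [17.8 19.8 23. ] y -24.1 21.3
22 35 z [17.5 20.2 22.1] y -20.2 20.4
25 37 z [17.  20.3 22.6] y -20.3 21.0
28 36 z [17.6 20.  22.3] y -20.5 20.3
31 38 z [17.3 20.  22.6] y -23.6 20.9
34 37 z [16.7 20.7 23. ] y -20.6 20.3
37 40 z [  18.2   21.1 1094.4] y -19.9 127.8
40 37 z [18.5 20.7 22.7] y -20.6 20.6
43 37 z [18.3 19.9 24.3] y -20.4 21.1
46 37 z [18.2 20.5 22.4] y -20.9 20.4
49 36 z [17.8 21.1 22.8] y -19.5 20.8
52 38 z [17.2 20.8 22.9] y -24.0 20.3
55 36 z [18.  21.  23.6] y -20.2 20.9
58 36 z [17.1 19.7 22.5] y -21.1 20.5
61 48 z [18.5 20.5 29.1] y -30.7 31.6
64 57 z [18.  20.8 29.6] y -32.1 32.2
67 62 z [18.8 29.  32.9] y -37.8 32.0
70 58 z [27.7 30.  32.6] y -36.7 32.0
73 27 z [-1.2  0.9 29. ] y -35.8 28.9
```

View pics/crop1.png

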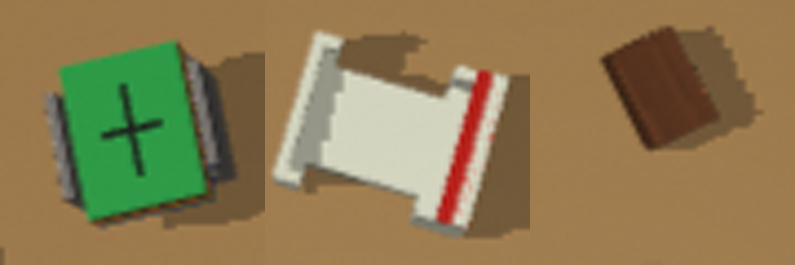

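Crop: the left panel shows the pile with its cross, between the cradle's side walls. The middle panel is the tray, red lip at right and low wall at left. The right panel is the larger brown block. All match their given sizes. I'll move above the pile now.

>>> drive_tool(
  motion=[3.4,-2.1,0,-0.09,3.4,-2.1,0,-0.09,3.4,-2.1,0,-0.09,3.4,-2.1,0,-0.09,3.4,-2.1,0,-0.09,3.4,-2.1,0,-0.09,3.4,-2.1,0,-0.09,3.4,-2.1,0,-0.09,3.4,-2.1,0,-0.09,3.4,-2.1,0,-0.09],
  gripper=0,
)

```text
time_s: 1.1
ee_pos: [0.4657, 0.3245, 0.2372]
orientation: [-0.0, 0.537, 0.844, -0.0]
contact_force: [0.2, 0.7, -0.1]
grip_width: 1.001
grip_force: 0.0
```

```bash
cat >> h.py <<'E'
from scipy.spatial.transform import Rotation as R
def st(x,y,z,th):
    "remaining move (cm, rad) to target mm,deg"
    s=ctrl.sense(); q=s['orientation']; m=R.from_quat([q[1],q[2],q[3],q[0]]).as_matrix()
    t=np.degrees(np.arctan2(m[1,1],m[0,1])); p=s['ee_pos']*1000
    d=(th-t+90)%180-90
    print('t',s['time_s'],'pos',p.round(1),'yaw',t.round(2),'tilt z',m[:,2].round(3),'| go cm',((np.array([x,y,z])-p)/10).round(2),'rad',np.radians(d).round(3),'F',np.round(s['contact_force'],1),'grip',round(s['grip_width']*93,1),s['grip_force'])
E
python3 -c "
from h import *
st(565.9,255.1,100,14.1)"
```

```text
t 1.1 pos [465.7 324.5 237.2] yaw 25.1 tilt z [-0.001 -0.    -1.   ] | go cm [ 10.02  -6.94 -13.72] rad -0.192 F [ 0.2  0.7 -0.1] grip 93.1 0.0
```

>>> drive_tool(
  motion=[2.5,-1.7,0,-0.05,2.5,-1.7,-1,-0.05,2.5,-1.8,-3,-0.05,2.5,-1.8,-3,-0.04,0,0,-3,0,0,0,-3,0,0,0,0,0,0,0,0,0],
)

```text
time_s: 1.9
ee_pos: [0.5644, 0.2556, 0.1074]
orientation: [-0.001, 0.613, 0.79, -0.001]
contact_force: [-0.2, 0.9, 0.8]
grip_width: 0.997
grip_force: 0.0
```

```bash
python3 - <<'E'
from h import *
st(565.9,255.1,32,14.1)
f=shot('wrist','w1')
print(f['T'].round(3).tolist(),f['vertical_fov'])
E
```

```text
t 1.9 pos [564.4 255.6 107.4] yaw 14.44 tilt z [-0.002 -0.    -1.   ] | go cm [ 0.15 -0.05 -7.54] rad -0.006 F [-0.2  0.9  0.8] grip 92.8 0.0
[[0.969, 0.239, 0.065, 0.547], [0.248, -0.933, -0.262, 0.329], [-0.002, 0.27, -0.963, 0.254], [0.0, 0.0, 0.0, 1.0]] 65.70646984690485
```

View pics/w1.png

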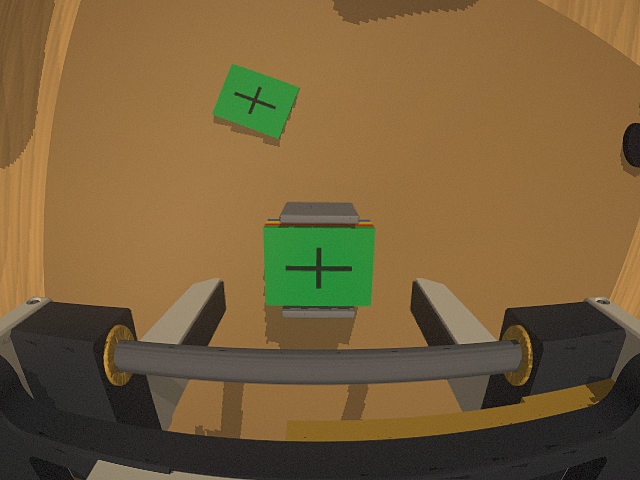

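The wrist view shows the pile at (319,265), square between the open fingers at columns 223 and 412. The small decoy sits apart at (256,100). I'll refine the pile pose from this view.

```bash
cat >> h.py <<'E'
def fish(f,u,v,z):
    F=240/np.tan(np.radians(float(f['vertical_fov']))/2); a,b=u-f['cx'],v-f['cy']; r=np.hypot(a,b)+1e-9; t=r/F
    d=f['T'][:3,:3]@np.array([a/r*np.sin(t),b/r*np.sin(t),np.cos(t)]); o=f['T'][:3,3]; return o+d*(z-o[2])/d[2]
def fishrect(f,lo,hi,box,z):
    m=cv2.inRange(cv2.cvtColor(f['color'],cv2.COLOR_RGB2HSV),np.array(lo),np.array(hi)); x0,y0,x1,y1=box
    k=np.zeros_like(m);k[y0:y1,x0:x1]=m[y0:y1,x0:x1];k=cv2.morphologyEx(k,cv2.MORPH_CLOSE,np.ones((7,7)))
    c=max(cv2.findContours(k,0,1)[0],key=cv2.contourArea).reshape(-1,2)
    p=np.array([fish(f,u,v,z)[:2] for u,v in c])*1000; r=cv2.minAreaRect(p.astype(np.float32)); b=cv2.boxPoints(r)
    L=max((b[1]-b[0],b[2]-b[1]),key=np.linalg.norm); return np.round(r[0],1),np.round(sorted(r[1]),1),np.degrees(np.arctan2(L[1],L[0]))%180
E
python3 - <<'E'
from h import *
f=load('w1'); print(fishrect(f,(45,100,60),(80,255,255),(240,210,400,320),.044))
E
```

```text
(array([565.5, 255.5]), array([50.7, 66. ]), np.float32(14.304925))
```

>>> drive_tool(
  motion=[0.13,0,-2,-0.003,0,0,-2,0,0,0,-1.5,0,0,0,-1,0,0,0,-1,0,0,0,0,0,0,0,0,0],
)

```text
time_s: 2.65
ee_pos: [0.5665, 0.2559, 0.0333]
orientation: [0.0, 0.614, 0.789, 0.0]
contact_force: [0.3, 0.3, 0.1]
grip_width: 1.001
grip_force: 0.0
```

>>> drive_tool(
  motion=[0,0,0,0,0,0,0,0,0,0,0,0,0,0,0,0,0,0,0,0,0,0,0,0,0,0,0,0,0,0,0,0],
  gripper=1,
  squeeze=12,
)

```text
time_s: 3.45
ee_pos: [0.566, 0.2556, 0.0329]
orientation: [0.0, 0.614, 0.789, -0.0]
contact_force: [-1.9, -0.7, 4.6]
grip_width: 0.707
grip_force: 12.0
```

```bash
python3 -c "
from h import *
st(525.5,-240.9,110,24.6)"
```

```text
t 3.45 pos [566.  255.6  32.9] yaw 14.27 tilt z [ 0. -0. -1.] | go cm [ -4.05 -49.65   7.71] rad 0.18 F [-1.9 -0.7  4.6] grip 65.8 11.99943121522665
```

>>> drive_tool(
  motion=[0,0,0.3,0,0,0,0.7,0,0,0,1.5,0,0,0,2,0,0,0,2,0,0,0,1.5,0,0,0,0,0],
  squeeze=20,
)

```text
time_s: 4.15
ee_pos: [0.568, 0.2563, 0.1163]
orientation: [0.002, 0.614, 0.789, 0.002]
contact_force: [0.7, 0.3, -0.0]
grip_width: 0.707
grip_force: 20.0
```

>>> drive_tool(
  motion=[0,-1,0,0,-0.1,-2,0,0.01,-0.3,-2.5,0,0.01,-0.3,-3,0,0.01,-0.3,-3,0,0.01,-0.3,-3,0,0.01,-0.3,-3,0,0.01,-0.3,-3,0,0.01,-0.3,-3,0,0.01,-0.3,-3,0,0.01],
)

```text
time_s: 5.15
ee_pos: [0.5397, -0.011, 0.1116]
orientation: [-0.001, 0.578, 0.816, -0.001]
contact_force: [-0.1, 0.0, -1.0]
grip_width: 0.707
grip_force: 20.0
```

>>> drive_tool(
  motion=[-0.3,-3,0,0.01,-0.3,-3,0,0.01,-0.3,-3,0,0.01,-0.3,-3,0,0.01,-0.3,-3,0,0.01,-0.3,-3,0,0.01,0,-2.5,0,0.01,0,-1.5,0,0.01,0,0,0,0,0,0,0,0],
)

```text
time_s: 6.15
ee_pos: [0.522, -0.229, 0.1117]
orientation: [-0.001, 0.545, 0.838, 0.0]
contact_force: [-0.4, 0.4, -0.9]
grip_width: 0.704
grip_force: 20.0
```

```bash
python3 - <<'E'
from h import *
st(525.5,-240.9,60,24.6)
f=shot('wrist','w2')
g=shot('scene','s2')
cv2.imwrite('pics/c2.png',np.hstack([f['color'][:,120:520],g['color'][80:380,40:360][:300].repeat(1,0) if 0 else cv2.resize(g['color'][100:400,0:250],(400,480))])[:,:,::-1])
E
```

```text
t 6.15 pos [ 522.  -229.   111.7] yaw 23.92 tilt z [-0.002  0.002 -1.   ] | go cm [ 0.35 -1.19 -5.17] rad 0.012 F [-0.4  0.4 -0.9] grip 65.5 19.998940229415894
```

View pics/c2.png

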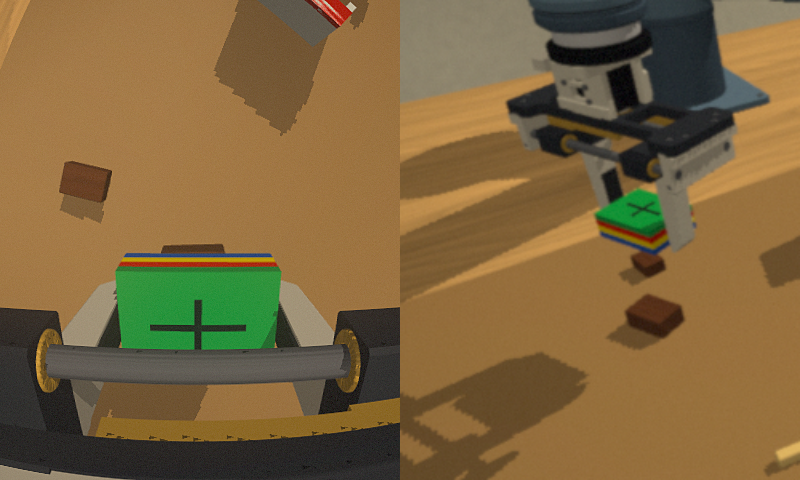

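The wrist half shows the pile level and square between the fingers, green cross at (198,328) with its red, yellow and blue edges flush. The block shows just behind it at (193,247). The scene half confirms the pile is held. I'll lower it onto the block.

>>> drive_tool(
  motion=[0.35,-1.2,0,0.012,0,0,-1.5,0,0,0,-2,0,0,0,-2,0,0,0,-1,0,0,0,-0.5,0,0,0,0,0,0,0,0,0],
)

```text
time_s: 7.05
ee_pos: [0.5271, -0.2417, 0.0434]
orientation: [0.001, 0.539, 0.842, -0.0]
contact_force: [0.3, -0.5, -1.2]
grip_width: 0.705
grip_force: 20.0
```

```bash
python3 -c "
from h import *
st(525.5,-240.9,33,24.6)"
```

```text
t 7.05 pos [ 527.1 -241.7   43.4] yaw 24.71 tilt z [ 0.001 -0.001 -1.   ] | go cm [-0.16  0.08 -1.04] rad -0.002 F [ 0.3 -0.5 -1.2] grip 65.6 19.9988604336977
```

>>> drive_tool(
  motion=[-0.1,0,-0.4,0,0,0,-0.3,0,0,0,-0.15,0,0,0,-0.1,0,0,0,0,0,0,0,0,0],
)

```text
time_s: 7.65
ee_pos: [0.5256, -0.2414, 0.0332]
orientation: [0.0, 0.54, 0.842, 0.0]
contact_force: [-0.7, 1.0, -0.8]
grip_width: 0.711
grip_force: 20.0
```

>>> drive_tool(
  motion=[0,0,-0.05,0,0,0,-0.05,0,0,0,0,0,0,0,0,0],
)

```text
time_s: 8.05
ee_pos: [0.5257, -0.2414, 0.0329]
orientation: [0.0, 0.54, 0.842, -0.0]
contact_force: [-1.7, 0.7, 5.9]
grip_width: 0.707
grip_force: 20.0
```

>>> drive_tool(
  motion=[0,0,0,0,0,0,0,0,0,0,0,0,0,0,0,0,0,0,0,0],
  gripper=0,
)

```text
time_s: 8.55
ee_pos: [0.5255, -0.2413, 0.032]
orientation: [-0.0, 0.54, 0.842, 0.0]
contact_force: [-0.4, -0.2, 0.2]
grip_width: 1.0
grip_force: 0.0
```

>>> drive_tool(
  motion=[0,0,1,0,0,0,2,0,0,0,2,0,0,0,2,0,0,0,0,-0.14,0,0,0,-0.14,0,0,0,-0.14,0,0,0,-0.14,0,0,0,-0.14,0,0,0,-0.14],
)

```text
time_s: 9.55
ee_pos: [0.5257, -0.2414, 0.103]
orientation: [0.0, 0.838, 0.546, 0.0]
contact_force: [0.5, 0.4, -0.5]
grip_width: 0.996
grip_force: 0.0
```

>>> drive_tool(
  motion=[0,0,0,-0.14,0,0,0,-0.14,0,0,0,-0.14,0,0,0,-0.14,0,0,0,-0.14,0,0,0,-0.03,0,0,0,0,0,0,0,0],
)

```text
time_s: 10.35
ee_pos: [0.5256, -0.2413, 0.1024]
orientation: [0.0, 0.976, 0.216, 0.0]
contact_force: [0.6, -0.0, 0.4]
grip_width: 0.999
grip_force: 0.0
```

```bash
python3 - <<'E'
from h import *
f=shot('wrist','w3'); r=fishrect(f,(45,100,60),(80,255,255),(0,100,640,345),.044); print(r)
st(*r[0],33,r[2]-90)
cv2.imwrite('pics/c3.png',f['color'][:,:,::-1])
E
```

```text
(array([ 527.5, -241.4]), array([49.8, 66.2]), np.float32(24.359735))
t 10.4 pos [ 525.6 -241.4  102.3] yaw -65.13 tilt z [ 0. -0. -1.] | go cm [ 0.19 -0.   -6.93] rad -0.009 F [-1.3  0.7 -0. ] grip 93.1 0.0
```

View pics/c3.png

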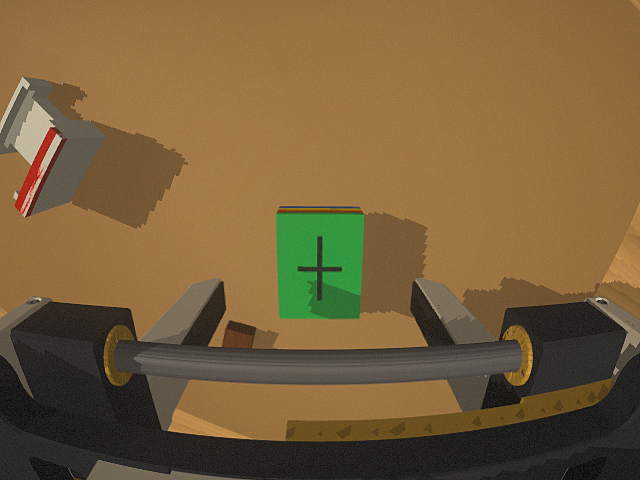

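The pile is neat on the block at (320,265), cross at (320,268), square to the fingers. I'll take it over its width.

>>> drive_tool(
  motion=[0.1,0,-1.5,-0.005,0,0,-2,0,0,0,-1.5,0,0,0,-1,0,0,0,-0.7,0,0,0,-0.3,0,0,0,0,0,0,0,0,0],
)

```text
time_s: 11.2
ee_pos: [0.5269, -0.2416, 0.0327]
orientation: [0.0, 0.977, 0.212, 0.0]
contact_force: [0.2, -1.7, 0.5]
grip_width: 1.0
grip_force: 0.0
```

>>> drive_tool(
  motion=[0,0,0,0,0,0,0,0,0,0,0,0,0,0,0,0,0,0,0,0,0,0,0,0,0,0,0,0,0,0,0,0,0,0,0,0,0,0,0,0],
  gripper=1,
  squeeze=12,
)

```text
time_s: 12.2
ee_pos: [0.5265, -0.2414, 0.0322]
orientation: [0.0, 0.977, 0.212, -0.0]
contact_force: [-0.1, -0.1, 0.9]
grip_width: 0.536
grip_force: 12.0
```

```bash
python3 -c "
from h import *
st(521,-8.2,120,-16.3)"
```

```text
t 12.2 pos [ 526.5 -241.4   32.2] yaw -65.55 tilt z [ 0. -0. -1.] | go cm [-0.55 23.32  8.78] rad 0.86 F [-0.1 -0.1  0.9] grip 49.9 11.999793089926243
```

>>> drive_tool(
  motion=[0,0,0.5,0,0,0,1,0,0,0,2,0,0,0,2,0,0,0,2,0,0,0,1.5,0,0,0,0,0],
  squeeze=20,
)

```text
time_s: 12.9
ee_pos: [0.528, -0.2423, 0.1253]
orientation: [0.002, 0.977, 0.212, 0.002]
contact_force: [0.2, -0.2, -0.8]
grip_width: 0.535
grip_force: 20.0
```

>>> drive_tool(
  motion=[0,1,0,0.06,0,2,0,0.09,0,2,0,0.09,0,2,0,0.09,0,2,0,0.09,0,2,0,0.09,0,2,0,0.09,0,2,0,0.09,0,2,0,0.09,0,2,0,0.06],
)

```text
time_s: 13.9
ee_pos: [0.5259, -0.0504, 0.1215]
orientation: [-0.0, 0.805, 0.593, -0.0]
contact_force: [0.0, 0.4, -0.8]
grip_width: 0.536
grip_force: 20.0
```

>>> drive_tool(
  motion=[-0.3,2,0,0,-0.2,1.5,0,0,0,1,0,0,0,0,0,0,0,0,0,0],
)

```text
time_s: 14.4
ee_pos: [0.5217, -0.0066, 0.1221]
orientation: [0.0, 0.806, 0.592, -0.0]
contact_force: [0.5, -1.0, -0.5]
grip_width: 0.535
grip_force: 20.0
```

```bash
python3 - <<'E'
from h import *
for t,b in(('w2',(400,0,520,40)),('w3',(0,100,100,230))):
    f=load(t)
    try: print(t,fishrect(f,(0,150,110),(8,255,255),b,.056))
    except Exception as e: print(t,e)
st(521.5,-6.3,80,-16.3)
f=shot('wrist','w4'); g=shot('scene','s4')
print('held',fishrect(f,(45,100,60),(80,255,255),(200,200,450,345),ctrl.sense()['ee_pos'][2]+.0118))
cv2.imwrite('pics/c4.png',np.hstack([f['color'][60:460,120:520],cv2.resize(g['color'][150:300,200:350],(400,400))])[:,:,::-1])
E
```

```text
w2 (array([530., -54.]), array([14.8, 20.9]), np.float32(161.95616))
w3 (array([509.8, -48.8]), array([13.2, 63.7]), np.float32(163.82896))
t 14.4 pos [521.7  -6.6 122.1] yaw -17.4 tilt z [ 0. -0. -1.] | go cm [-0.02  0.03 -4.21] rad 0.019 F [ 0.5 -1.  -0.5] grip 49.8 19.999772161245346
held (array([526.4,   6. ]), array([42.1, 50.1]), np.float32(162.49382))
```

View pics/c4.png

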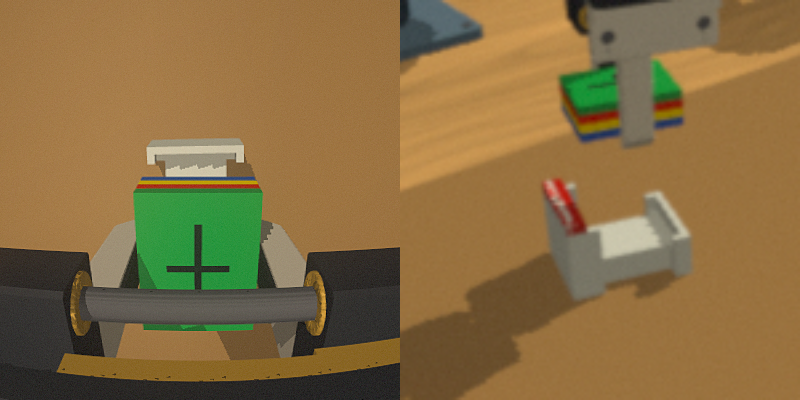

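The left panel shows the pile held square, cross at (198,268), with the tray's low wall behind it at (195,150). The right panel shows the pile flush above the tray, lip at (565,205). The low wall's top gives a check on the tray pose.

```bash
python3 - <<'E'
from h import *
f=load('w4'); c=f['color'].astype(int); ex=np.array([.2807,.9598]); ey=np.array([-ex[1],ex[0]])
o=np.array([519.3,-14.0])
for u in (280,300,320,340,355):
    col=c[185:245,u]; 
    print(u,[(v,c[v,u].tolist()) for v in range(196,214)] if u==320 else '')
    g=np.diff(col.mean(1)); v=185+int(np.argmax(g))+0.5; p=fish(f,u,v,.03)[:2]*1000-o; 
    print('outer edge',v,(p@ex).round(1),(p@ey).round(1))
for v in (204,208):
    r=c[v,250:380].mean(1); g=np.diff(r); 
    for u in (250+np.argmax(g)+.5,250+np.argmin(g)+.5):
        p=fish(f,u,v,.03)[:2]*1000-o; print('side',v,u,(p@ex).round(1),(p@ey).round(1))
E
```

```text
280 
outer edge 206.5 40.0 23.0
300 
outer edge 228.5 24.9 10.4
320 [(196, [166, 123, 73]), (197, [164, 122, 72]), (198, [162, 131, 88]), (199, [160, 144, 119]), (200, [156, 150, 130]), (201, [155, 151, 128]), (202, [155, 149, 126]), (203, [159, 150, 127]), (204, [154, 145, 123]), (205, [156, 149, 127]), (206, [217, 203, 179]), (207, [207, 197, 169]), (208, [204, 196, 170]), (209, [211, 198, 173]), (210, [209, 200, 169]), (211, [204, 191, 166]), (212, [213, 202, 175]), (213, [192, 182, 156])]
outer edge 205.5 40.0 -3.1
340 
outer edge 226.5 25.7 -16.1
355 
outer edge 204.5 40.3 -26.0
side 204 267.5 41.9 31.2
side 204 362.5 40.5 -30.9
side 208 265.5 39.2 32.6
side 208 363.5 37.9 -31.6
```

>>> drive_tool(
  motion=[-0.03,0,-1,0.019,0,0,-2,0,0,0,-2,0,0,0,-1,0,0,0,-0.7,0,0,0,0,0,0,0,0,0],
)

```text
time_s: 15.2
ee_pos: [0.5216, -0.0065, 0.0555]
orientation: [0.0, 0.8, 0.6, 0.0]
contact_force: [-0.7, 0.7, -1.2]
grip_width: 0.537
grip_force: 20.0
```

```bash
python3 -c "
from h import *
st(521.4,-6.6,42.2,-16.3)"
```

```text
t 15.2 pos [521.6  -6.5  55.5] yaw -16.33 tilt z [ 0.001 -0.    -1.   ] | go cm [-0.02 -0.01 -1.33] rad 0.001 F [-0.7  0.7 -1.2] grip 49.9 19.99971494078636
```

>>> drive_tool(
  motion=[0,0,-0.5,0,0,0,-0.4,0,0,0,-0.2,0,0,0,0,0,0,0,0,0],
  squeeze=10,
)

```text
time_s: 15.7
ee_pos: [0.5212, -0.0063, 0.0442]
orientation: [-0.0, 0.8, 0.6, -0.0]
contact_force: [-0.7, -0.7, -1.6]
grip_width: 0.538
grip_force: 10.0
```

>>> drive_tool(
  motion=[0,0,-0.15,0,0,0,-0.15,0,0,0,-0.1,0,0,0,0,0,0,0,0,0],
)

```text
time_s: 16.2
ee_pos: [0.5214, -0.0066, 0.0403]
orientation: [0.0, 0.8, 0.6, 0.0]
contact_force: [-0.6, -1.6, 1.9]
grip_width: 0.542
grip_force: 10.0
```

```bash
python3 -c "
from h import *
st(521.4,-6.6,38,-16.3)"
```

```text
t 16.2 pos [521.4  -6.6  40.3] yaw -16.33 tilt z [ 0. -0. -1.] | go cm [ 0.    0.   -0.23] rad 0.001 F [-0.6 -1.6  1.9] grip 50.4 9.99993659555912
```

>>> drive_tool(
  motion=[0,0,-0.1,0,0,0,-0.1,0,0,0,0,0,0,0,0,0],
)

```text
time_s: 16.6
ee_pos: [0.5214, -0.0065, 0.0382]
orientation: [0.0, 0.8, 0.599, 0.0]
contact_force: [-0.5, -3.0, 1.5]
grip_width: 0.535
grip_force: 10.0
```

```bash
python3 - <<'E'
from h import *
st(521.4,-6.6,38,-16.3)
f=shot('wrist','w5'); g=shot('scene','s5')
cv2.imwrite('pics/c5.png',np.hstack([f['color'][150:400,170:470],cv2.resize(g['color'][200:280,235:331],(480,400),interpolation=cv2.INTER_CUBIC)[:250] if 0 else cv2.resize(g['color'][200:270,235:319],(300,250),interpolation=cv2.INTER_CUBIC)])[:,:,::-1].repeat(1,0))
c=f['color']
# tilt from depth of green top at both ends
hs=cv2.cvtColor(g['color'],cv2.COLOR_RGB2HSV); m=cv2.inRange(hs,np.array((45,100,60)),np.array((80,255,255))); m[:,350:]=0; m[:180]=0
m=cv2.erode(m,np.ones((2,2)))
v,u=np.nonzero(m); P=np.array([dep(g,a,b) for a,b in zip(u,v)])*1000
o=np.array([519.2,-14.3]); ex=np.array([.2807,.9598]); ey=np.array([-ex[1],ex[0]])
X=(P[:,:2]-o)@ex;Y=(P[:,:2]-o)@ey; k=(P[:,2]>20)&(P[:,2]<75)
A=np.c_[X[k],Y[k],np.ones(k.sum())]; s,*_=np.linalg.lstsq(A,P[k,2],rcond=None); print(k.sum(),s,'tilt',np.degrees(np.arctan(s[0])),X[k].min(),X[k].max())
E
```

```text
t 16.6 pos [521.4  -6.5  38.2] yaw -16.33 tilt z [ 0. -0. -1.] | go cm [ 0.   -0.01 -0.02] rad 0.001 F [-0.5 -3.   1.5] grip 49.7 9.999945312738419
244 [1.31202187e-01 1.11597307e-02 4.83242875e+01] tilt 7.474637173165435 -22.555235752942284 39.44089582838798
```

View pics/c5.png

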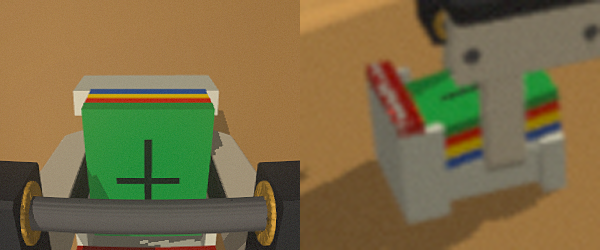

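The scene crop shows the pile tilted, lip end low below the red lip and the other end on the low wall, with the four edges together. The fit gives 7.5° and a top 5 mm under the lip. Next I'll slide it about 8 mm under the lip.

>>> drive_tool(
  motion=[-0.06,-0.19,0,0,-0.06,-0.19,0,0,-0.06,-0.19,0,0,-0.04,-0.19,0,0,0,0,0,0,0,0,0,0],
)

```text
time_s: 17.3
ee_pos: [0.5189, -0.0139, 0.0381]
orientation: [-0.0, 0.8, 0.599, -0.0]
contact_force: [-0.2, -0.1, -0.8]
grip_width: 0.534
grip_force: 10.0
```

```bash
cat >> h.py <<'E'
def tilt(tag):
    g=shot('scene',tag); hs=cv2.cvtColor(g['color'],cv2.COLOR_RGB2HSV); m=cv2.inRange(hs,np.array((45,100,60)),np.array((80,255,255))); m[:,350:]=0; m[:180]=0
    m=cv2.erode(m,np.ones((2,2))); v,u=np.nonzero(m); P=np.array([dep(g,a,b) for a,b in zip(u,v)])*1000
    o=np.array([519.2,-14.3]); ex=np.array([.2807,.9598]); ey=np.array([-ex[1],ex[0]])
    X=(P[:,:2]-o)@ex;Y=(P[:,:2]-o)@ey; k=(P[:,2]>20)&(P[:,2]<75)
    A=np.c_[X[k],Y[k],np.ones(k.sum())]; s,*_=np.linalg.lstsq(A,P[k,2],rcond=None); print(k.sum(),s.round(3),'tilt',np.degrees(np.arctan(s[0])).round(2),'X',X[k].min().round(1),X[k].max().round(1)); return g
E
python3 -c "
from h import *
st(519.2,-14.3,33,-16.3); tilt('s6')"
```

```text
t 17.3 pos [518.9 -13.9  38.1] yaw -16.34 tilt z [-0.  0. -1.] | go cm [ 0.03 -0.04 -0.51] rad 0.001 F [-0.2 -0.1 -0.8] grip 49.6 9.999923184514046
182 [ 1.1400e-01 -1.2000e-02  4.9175e+01] tilt 6.5 X -22.4 32.6
```

>>> drive_tool(
  motion=[-0.01,-0.05,-0.1,0,0,0,-0.1,0,0,0,-0.1,0,0,0,0,0],
)

```text
time_s: 17.75
ee_pos: [0.5191, -0.0143, 0.0352]
orientation: [0.0, 0.8, 0.6, 0.0]
contact_force: [0.0, 1.2, 0.3]
grip_width: 0.537
grip_force: 10.0
```

>>> drive_tool(
  motion=[0,0,-0.1,0,0,0,-0.1,0,0,0,-0.05,0,0,0,0,0],
)

```text
time_s: 18.15
ee_pos: [0.519, -0.0144, 0.0326]
orientation: [0.0, 0.8, 0.6, 0.0]
contact_force: [0.4, 1.1, 1.1]
grip_width: 0.539
grip_force: 10.0
```

```bash
python3 -c "
from h import *
st(519.2,-14.3,33,-16.3); tilt('s7')"
```

```text
t 18.15 pos [519.  -14.4  32.6] yaw -16.32 tilt z [ 0. -0. -1.] | go cm [0.02 0.01 0.04] rad 0.0 F [0.4 1.1 1.1] grip 50.1 10.000045336782932
154 [ 1.1000e-02 -1.1000e-02  4.3931e+01] tilt 0.61 X -21.7 31.9
```

>>> drive_tool(
  motion=[0,0,-0.05,0,0,0,0,0,0,0,0,0],
)

```text
time_s: 18.5
ee_pos: [0.519, -0.0145, 0.0322]
orientation: [0.0, 0.8, 0.6, 0.0]
contact_force: [1.0, 1.3, 1.8]
grip_width: 0.536
grip_force: 10.0
```

>>> drive_tool(
  motion=[0,0,0,0,0,0,0,0,0,0,0,0,0,0,0,0,0,0,0,0,0,0,0,0],
  gripper=0,
)

```text
time_s: 19.1
ee_pos: [0.5189, -0.0145, 0.0321]
orientation: [-0.0, 0.8, 0.6, -0.0]
contact_force: [-0.1, 0.9, 1.1]
grip_width: 0.982
grip_force: 0.0
```

>>> drive_tool(
  motion=[0,0,1,0,0,0,2,0,0,0,3,0,0,0,4,0,0,0,4,0,-2,0,2,0,-4,0,0,0,-4,0,0,0,0,0,0,0,0,0,0,0],
)

```text
time_s: 20.1
ee_pos: [0.4189, -0.0145, 0.1932]
orientation: [0.001, 0.801, 0.599, 0.001]
contact_force: [-0.1, -0.4, 0.2]
grip_width: 0.998
grip_force: 0.0
```

```bash
python3 - <<'E'
from h import *
g=tilt('s8'); t=shot('top','t8'); st(519,-14,200,-16)
cv2.imwrite('pics/c8.png',np.hstack([cv2.resize(g['color'][200:270,240:324],(480,400),interpolation=cv2.INTER_CUBIC),cv2.resize(t['color'][260:325,315:367],(320,400),interpolation=cv2.INTER_CUBIC)])[:,:,::-1])
a=load('top0')
d=np.abs(t['color'].astype(int)-a['color']).max(2)
for n,(x0,y0,x1,y1) in dict(spool=(230,125,272,176),bob=(338,167,353,181),rip=(395,163,462,183)).items(): print(n,d[y0:y1,x0:x1].mean().round(1),np.percentile(d[y0:y1,x0:x1],99))
E
```

```text
433 [-1.0000e-03  2.3000e-02  4.3088e+01] tilt -0.06 X -21.3 32.7
t 20.2 pos [420.2 -14.7 193. ] yaw -16.34 tilt z [ 0.002 -0.001 -1.   ] | go cm [9.88 0.07 0.7 ] rad 0.006 F [ 0.1 -1.1  0. ] grip 92.6 0.0
spool 6.8 13.0
bob 10.1 12.0
rip 10.4 13.0
```

View pics/c8.png

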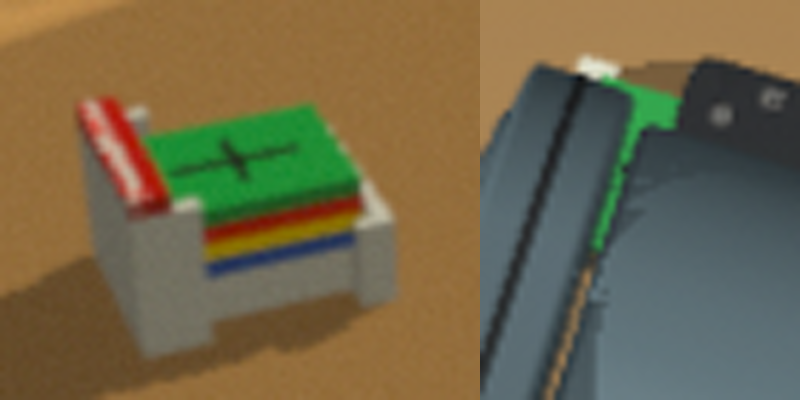

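The pile lies flat in the tray: green cross at (235,160) in the crop, order blue, yellow, red, green, lip end under the red lip and the other end inside the low wall. The top measures 43–44 mm high with about 0° tilt, and the bystanders haven't moved.

```bash
python3 -c "
from h import *
print(ctrl.sign_off())"
```

```text
the job is handed in; nothing more can be done
None
```

All four templates lie flat in the tray in their original order, after the set-down on the block and the regrasp over their width; I handed the job in at about 20 s, with the spool, bobbin and seam ripper unmoved.

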